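# Lock the heat press's swing shaft

### The arm

A 6-joint arm with a two-finger parallel gripper is mounted at the origin on the work surface. World frame = base frame: x ahead of the robot, y to its left, z up, the work surface at z = 0. Lengths are in m, angles in rad, forces in N, time in s.
With the tool pointing down it reaches from about 0.3 to 0.775 m from the base axis. Payload 14.6 kg.
Tool frame: the origin (TCP) lies on the centre line of the jaws, within the pads' length; the fingertips stand 14 mm ahead of it and the grasp point (between the pads) lies 5 mm behind it; x points along the fingers, y is the direction in which the jaws open and shut, and the axes are right-handed (so a half turn about x gives the same grasp; the last joint's range is limited). The gripper opens to 94 mm and grips with 3 to 60 N. Pads are 16 mm wide; open, the fingers measure 119 mm over their backs; the gripper's body (75 mm by 177 mm) begins 78 mm behind the grasp point.
Start: joints at [-1.265, 0.3, 1.521, -0, 1.321, -0.067], TCP at [0.2, -0.512, 0.185] pointing down, gripper open.
Joint ranges: [-3.03, 3.03], [-0.79, 2.21], [0.23, 2.52], [-1.04, 4.18], [0, 3.07], [-2.55, 2.55]. Speed limits (rad/s): [2.22, 2.22, 2.57, 3.14, 3.14, 3.14].

### API

Orientations are given as [roll, pitch, yaw] about the fixed x, y, z axes, in that order (R = Rz(yaw) Ry(pitch) Rx(roll)).
In Python, from station import * gives the robot as it stands. The module is installed in compiled form; this text tells all that it offers.
- The arm moves only by the shell command python3 -m handwheel 'ROWS' [FORCE]. ROWS is JSON, a list of rows, each a list of 3 entries, a list of its own where there are three numbers: the shift along the tool's x, y, z in mm, then the turn about the tool's x in rad, then the gripper command: -1 is fully open, 1 is shut, values between are in proportion. In form: [[[dx, dy, dz], spin, gripper], ...]. A call has exactly 5 rows; each row is the pose to reach, as a shift and turn from the pose measured when the call began, along the tool's axes at that moment; what a row does not reach only later rows make up. A row lasts 1/10 s, in which the tool goes at most 50 mm and 8.59 degrees, less where a joint would pass 70% of its speed; a pose out of reach is approached as far as the arm can. A call with a gripper value outside its range is refused whole. The fingers move at their own pace and stop on an object; FORCE is the grip in N (left out, the last holds). Time passes only in rows, so rows that repeat a pose let the fingers close, or fill a call up. It gives the time, the measured TCP pose, the force and the opening at its end, in the units of the state.
- get_obs(): the state, without advancing time (a new reading comes with each control period).
- camera(name): name is "scene" or "side" or "wrist"; returns (picture, depth): 384x512x3 uint8, blue, green, red; 384x512 float32, m along the optical axis (not along the pixel's ray), 0 where there is no reading.
- camera_info(name): a dict with "fx", "fy", "cx", "cy" (pixels), "k1" (the pictures are not rectified: a ray, as slopes to the right and down, at radius r is drawn at 1 + k1 r^2 times it, then the intrinsics apply), "extrinsics" (4x4, takes a point from camera to world coordinates). Camera axes: x right, y down, z forward; pixel columns grow to the right and rows downward; lengths in m; the calibration is good to about 2 mm. A picture is of the moment at which its call begins: read the wrist's pose just before it. camera_info takes no time and is no camera call; for the wrist camera it gives the pose at the moment of the call.
- hand_in(): hands the job in, once; it reports no verdict.
The state is a dict: "time_s": time; "qpos": joint angles; "joint_vel": joint speeds; "tau": joint torques, N m; "ee_pos": TCP position; "eef_rot": TCP orientation; "force": force on the tool from outside, world axes, zero at the start; "moment": the same for the moment, N m; "grip_width": finger opening in m.
Only numpy, scipy, OpenCV 4.12 (cv2) and the standard library are available. Lean on these libraries where they do the work, as an engineer would, in place of code of your own. Each camera call takes 0.05 s, during which the arm holds its last target. There are 200 camera calls.

### The job

Lock the heat press's swing shaft: push the slotted disc round by its upright pin until the slot lies in line with the steel bar, then push the bar by its black post through the slot, fully home against the end stop. Only push: do not lift the bar out of its guide, and leave the other things on the table where they stand.

Things in the scene. Friction and masses are not known exactly. Their poses are not given: they have to be found in the camera images.
- lock_base: Shaft lock: dark steel plate fixed to the table, 364 x 130 x 8 mm. Origin on the table under the disc's axis; x axis = direction in which the bar is pushed, z up. Along x stand the guide (-252 to -62 mm), the disc (-55 to +55) and the keeper with its end stop (60 to 96). The plate spans x -262 to +102, y -65 to +65 mm.
- guide (a point): Middle of the guide's floor, 14 mm above the table, at lock_base x = -157 mm. The guide is a black open-topped channel 190 mm long, 16 mm wide inside, wall tops 24 mm above the table; the bar lies in it.
- end_stop (a point): Middle of the end stop's face, lock_base x = 88 mm, 21 mm above the table; the stop's top is 32 mm above the table. It closes the keeper: two black walls 24 mm apart and 24 mm high, beyond the disc, between which the bar's nose ends.
- disc (a joint): Turn of the disc about its upright shaft, rad, positive anticlockwise from above. At 0 and equally at pi its slot lies in line with the bar: either will do. Stops at -0.35 and 3.49. It turns stiffly (0.12 N m, 3 N at the pin) and stays where it is left; a bar entering up to about 0.1 rad off pulls it true.
- disc_center (a point): Centre of the slotted aluminium disc's top face, on the shaft axis, 28 mm above the table; turns with the disc, x axis along the slot. Disc 110 mm across. The slot, 22 mm wide with slightly flared mouths, open at the top and both ends, runs right across through the centre; its floor is 12 mm above the table.
- disc_pin (a point): Top centre of the upright steel pin on the disc, by which it is pushed round: 12 mm in diameter, from the disc's top (28 mm) to 70 mm above the table, 42 mm from the shaft axis, square to the slot. At joint 0 it lies on lock_base's -y side, at pi/2 on its +x side (over the keeper), at pi on its +y side.
- lock_bar: Steel bar, 14 x 14 mm, about 0.3 kg, loose in its open guide, slides easily. Origin under its black post, on the bar's underside (14 mm above the table in the guide); x axis along the bar to its nose. It spans x = -10 to +165 mm; the last 12 mm taper to 6 mm wide. Fully home the nose meets the end stop: origin at lock_base x = -77 mm. It travels 153 to 170 mm.
- bar_post (a point): Top centre of the bar's black upright push post: 16 mm in diameter, from the bar's top (28 mm) to 62 mm above the table, at the bar's rear end. Nothing higher than the plate and the guide stands within 55 mm behind it.
- bar_tip (a point): Centre of the bar's nose, the end that goes through the disc; 165 mm ahead of the post, 21 mm above the table.
- mug: Bystander, loose: white ceramic mug, 80 mm wide, 85 mm high with a side handle. Origin at the centre of its underside. Leave it alone.
- tape_roll: Bystander, loose: yellow roll of tape lying flat, 90 mm wide, 24 mm high. Origin at the centre of its underside. Leave it alone.
- drink_bottle: Bystander, loose: white drink bottle, 70 mm wide, 190 mm high, black cap. Origin at the centre of its underside. Leave it alone.
- screw_jar: Bystander, loose: small jar, 60 mm wide, 70 mm high. Origin at the centre of its underside. Leave it alone.
- wrench: Bystander, loose: steel wrench lying flat. Origin at the centre of its underside (on the tool's own length). Leave it alone.
- coasters: Bystander, loose: stack of cork coasters, 90 x 90 x 16 mm. Origin at the centre of its underside. Leave it alone.
- spray_can: Bystander, loose: aluminium can, 52 mm wide, 120 mm high. Origin at the centre of its underside. Leave it alone.
Things that resemble listed ones, but are neither listed nor needed, are in the scene too. What is shaped like the lock_bar but blue or red is not meant.

How it is judged:
On the way, in this order (a step that is already met when the one before it is completed fails the run):
1. the disc's slot is in line with the bar (angle between the x axis of disc_center and the x axis of lock_base, either way round below 0.1 rad), for 0.1 s.
2. the bar is through the disc and home (angle between the x axis of disc_center and the x axis of lock_base, either way round below 0.1 rad and x of bar_tip in the frame of lock_base above 0.08 m), for 0.2 s.
At the end, for the whole second after the job is handed in: The slot is within 0.1 rad of the bar's line, the bar lies in its guide through the disc with its nose within 8 mm of the end stop (lock_base x above 80 mm), and bar and disc are at rest (all of step 2 and z of lock_bar in the frame of lock_base below 0.022 m and angle between the x axis of lock_bar and the x axis of lock_base, either way round below 0.06 rad and linear speed of lock_bar below 0.02 m/s and velocity of joint disc between -0.05 and 0.05 rad/s); the robot touches nothing.
It fails at once if the bar is lifted or tipped out of its guide (raised more than 12 mm at the post or 19 mm at the nose) (height (world z) of lock_bar above 0.026 m or height (world z) of bar_tip above 0.04 m).
It fails at once if a bystander is moved more than 20 mm, tipped or lifted (distance of any of mug, tape_roll, drink_bottle, screw_jar, wrench, coasters, spray_can from where it was at the start of the episode above 0.02 m or angle between any of mug, tape_roll, drink_bottle, screw_jar, wrench, coasters, spray_can's own z axis and vertical above 0.4 rad).
It also fails if it takes over 58 s, if anything falls off the work surface, if the arm or the gripper's body presses on something with over 40 N, if the wrist force passes 120 N, or if a joint passes its speed limit or range.

## Working session

There is one attempt and no reset: what is moved stays moved. The work goes in short steps, Python scripts to look and compute and a shell command to move; the robot and the scene stay as the last step left them, time stands still between calls to the robot, and variables do not carry over. Pictures are saved under pics/ and viewed, about 8 in all and at most 12, crops included, and the job is handed in when it is done.

```bash
mkdir -p pics; cat > h.py <<'E'
from station import *
import numpy as np, cv2
def ray(info,px):
    px=np.atleast_2d(np.array(px,float))
    d=np.stack([(px[:,0]-info['cx'])/info['fx'],(px[:,1]-info['cy'])/info['fy']],1)
    u=d.copy()
    for _ in range(20): u=d/(1+info['k1']*(u**2).sum(1,keepdims=True))
    return u
def world(info,px,z):  # onto plane of height z
    u=ray(info,px);E=np.array(info['extrinsics'])
    D=np.c_[u,np.ones(len(u))]@E[:3,:3].T;o=E[:3,3]
    return o+D*((z-o[2])/D[:,2])[:,None]
def wdepth(info,px,dep):
    u=ray(info,px);E=np.array(info['extrinsics'])
    return (np.c_[u,np.ones(len(u))]*np.array(dep).reshape(-1,1))@E[:3,:3].T+E[:3,3]
def proj(info,P):
    E=np.array(info['extrinsics']);p=(np.atleast_2d(P)-E[:3,3])@E[:3,:3]
    u=p[:,:2]/p[:,2:];u=u*(1+info['k1']*(u**2).sum(1,keepdims=True))
    return u*[info['fx'],info['fy']]+[info['cx'],info['cy']]
E
python3 - <<'E'
from h import *
import pickle
print(get_obs())
D={}
for n in ("scene","side"):
    i=camera_info(n);p,d=camera(n);D[n]=(i,p,d);cv2.imwrite(f"pics/{n}0.png",cv2.resize(p,None,fx=1.5,fy=1.5))
    print(n,np.array(i['extrinsics']).round(2).tolist())
pickle.dump(D,open('d0.pkl','wb'))
E
```

```text
{'time_s': 0.0, 'qpos': array([-1.26462911e+00,  3.00477475e-01,  1.52159351e+00,  5.21678314e-06,
        1.32067007e+00, -6.66053657e-02]), 'joint_vel': array([ 7.39606445e-04, -7.79286204e-04, -9.20459033e-04,  3.72066477e-05,
        7.79080618e-04,  5.59004392e-04]), 'tau': array([ 1.29954356e-04, -5.31808734e+01, -3.52736843e+01,  7.08307000e-02,
        2.43933045e-02, -8.85335999e-05]), 'ee_pos': array([ 0.20021947, -0.51195659,  0.18397758]), 'eef_rot': array([-1.64180167,  1.56964792,  1.87256228]), 'force': array([ 0.25834942,  0.21543092, -0.68274221]), 'moment': array([ 0.01590638, -0.01464192,  0.00486266]), 'grip_width': 0.09403941078733358}
scene [[0.01, 0.85, -0.52, 1.34], [1.0, -0.01, -0.0, 0.13], [-0.01, -0.52, -0.85, 1.35], [0.0, 0.0, 0.0, 1.0]]
side [[-0.91, -0.3, 0.28, 0.3], [-0.42, 0.66, -0.63, 0.71], [0.0, -0.69, -0.73, 0.76], [0.0, 0.0, 0.0, 1.0]]
```

View pics/scene0.png

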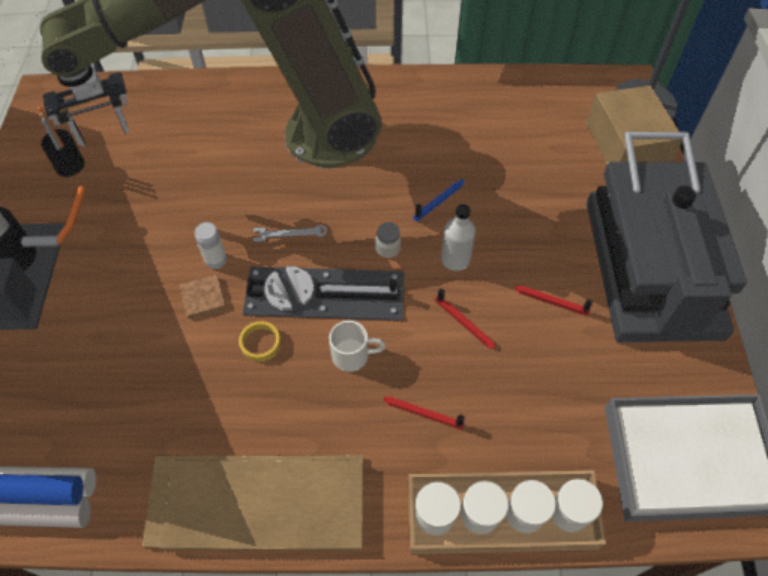

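View pics/side0.png

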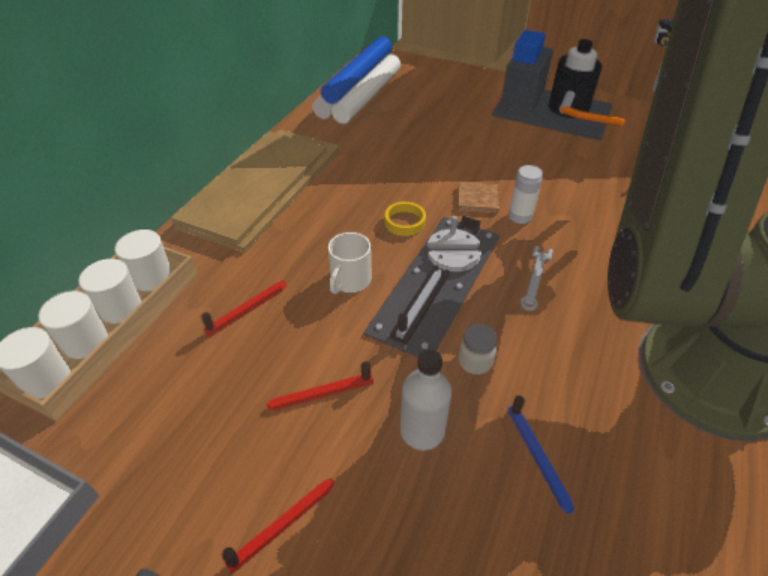

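The lock is the dark plate with a steel-grey bar: scene (245–405, 268–318), side (370–497, 220–350), both in 1.5x pixels. The lookalikes are blue at scene (440,200) and red at (465,320), (555,300) and (425,412), and none of them are wanted. I'll enlarge the plate to confirm.

```bash
python3 - <<'E'
from h import *
import pickle
D=pickle.load(open('d0.pkl','rb'))
a=D['scene'][1][165:225,150:280];b=D['side'][1][135:245,235:345]
a=cv2.resize(a,(780,360),interpolation=cv2.INTER_CUBIC);b=cv2.resize(b,None,fx=4,fy=4,interpolation=cv2.INTER_CUBIC)
b2=b[:240]
cv2.imwrite('pics/c1.png',np.vstack([a,np.hstack([b2,np.zeros((240,340,3),np.uint8)])]))
# plate surface points by depth
for n,(u0,v0,u1,v1) in (('scene',(150,165,280,225)),('side',(235,135,345,245))):
    i,p,d=D[n]
    v,u=np.mgrid[v0:v1,u0:u1];dd=d[v0:v1,u0:u1].ravel()
    W=wdepth(i,np.c_[u.ravel(),v.ravel()],dd);g=p[v0:v1,u0:u1].reshape(-1,3).astype(int)
    dark=(g.max(1)<85)&(np.ptp(g,axis=1)<25)&(dd>0)&(abs(W[:,2]-.008)<.006)
    m=np.zeros((v1-v0,u1-u0),np.uint8);m.ravel()[dark]=255
    m=cv2.morphologyEx(m,cv2.MORPH_CLOSE,np.ones((5,5)))
    k,l,s,c=cv2.connectedComponentsWithStats(m);j=1+s[1:,4].argmax()
    q=np.argwhere(l==j)[:,::-1]+[u0,v0]
    X=world(i,q,.008)[:,:2].astype(np.float32)
    (c,s,an)=cv2.minAreaRect(X);print(n,'plate',c,s,an,cv2.boxPoints((c,s,an)).round(4).tolist())
    hi=(W[:,2]>.045)&(W[:,2]<.08)&(dd>0)
    for h in W[hi]: pass
    m=hi.reshape(v1-v0,-1).astype(np.uint8);k,l,s,c=cv2.connectedComponentsWithStats(m)
    for j in range(1,k):
        if s[j,4]>3: print(' hi',s[j].tolist(),W[(l==j).ravel()].mean(0).round(4),W[(l==j).ravel(),2].max().round(3))
E
```

```text
scene plate (0.513264000415802, -8.9988112449646e-05) (0.36259254813194275, 0.13230645656585693) 87.3958740234375 [[0.4388999938964844, -0.17820000648498535], [0.5710999965667725, -0.1842000037431717], [0.5875999927520752, 0.17800000309944153], [0.4553999900817871, 0.18400000035762787]]
 hi [110, 21, 5, 7, 28] [0.5226 0.1581 0.0577] 0.065
 hi [28, 23, 4, 7, 21] [ 0.5276 -0.1171  0.0607] 0.073
 hi [71, 50, 23, 10, 116] [0.6406 0.0609 0.0636] 0.08
side plate (0.5082398653030396, 0.0037809014320373535) (0.3654842972755432, 0.12858501076698303) 87.38446807861328 [[0.435699999332428, -0.17579999566078186], [0.5641000270843506, -0.18170000612735748], [0.5807999968528748, 0.1834000051021576], [0.45239999890327454, 0.18930000066757202]]
 hi [107, 0, 3, 2, 4] [ 0.427  -0.2402  0.0488] 0.053
 hi [65, 9, 5, 9, 32] [ 0.5222 -0.1151  0.0594] 0.071
 hi [0, 22, 11, 12, 91] [0.6637 0.0265 0.0633] 0.08
 hi [0, 33, 12, 16, 106] [0.635  0.0788 0.0625] 0.08
 hi [30, 74, 7, 8, 43] [0.5162 0.1597 0.0563] 0.064
 hi [74, 81, 23, 23, 405] [0.3827 0.1548 0.065 ] 0.072
 hi [6, 106, 5, 4, 13] [0.5366 0.2637 0.0465] 0.049
```

View pics/c1.png

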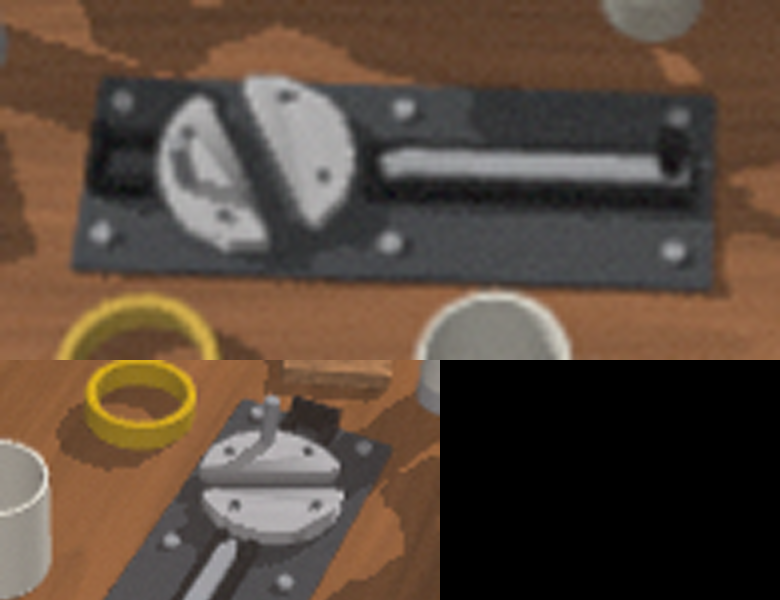

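The crop confirms the steel bar lies in the guide with its black post at the right-hand end. The slot is steeply across the bar line, and the pin is on the keeper side at about the upper left of the disc. The pin and post positions fit the stated 42 mm radius and bar travel. Next I'll compute the frames, the bottle position and the push geometry.

```bash
cat >> h.py <<'E'
from scipy.spatial.transform import Rotation as R
C=np.array([.5108,.0018]);X=np.array([-.0456,-.999]);Y=np.array([.999,-.0456]);O=C+.080*X
def L(p): d=np.asarray(p)[:2]-O; return np.array([d@X,d@Y])
def W(l): return O+l[0]*X+l[1]*Y
def tool():
    o=get_obs();return o,R.from_euler('xyz',o['eef_rot']).as_matrix()
def to(target):
    o,M=tool();print('t',o['time_s'],'tcp',o['ee_pos'].round(4),'mm in tool axes:',(1000*M.T@(np.array(target)-o['ee_pos'])).round(1),'jaw(y) world deg',np.degrees(np.arctan2(M[1,1],M[0,1])).round(1),'F',o['force'].round(1))
E
python3 - <<'E'
from h import *
import pickle
D=pickle.load(open('d0.pkl','rb'))
print('O',O,'post',L([.5226,.1581]),L([.5162,.1597]),'pin',[(L(p),np.degrees(np.arctan2(*L(p)[::-1]))) for p in ([.5276,-.1171],[.5222,-.1151])])
for n in D:
    i,p,d=D[n];v,u=np.mgrid[0:384,0:512];Q=wdepth(i,np.c_[u.ravel(),v.ravel()],d.ravel())
    m=(Q[:,2]>.1)&(Q[:,2]<.2)&(d.ravel()>0)&(Q[:,0]>.3)&(Q[:,0]<.7)&(abs(Q[:,1])<.35)
    k,l,s,c=cv2.connectedComponentsWithStats(m.reshape(384,512).astype(np.uint8))
    for j in range(1,k):
        if s[j,4]>30: q=Q[(l==j).ravel()];print(n,s[j].tolist(),q.min(0).round(3),q.max(0).round(3))
# slot angle from scene: dark pixels inside disc at z=.028
i,p,d=D['scene'];g=cv2.cvtColor(p,cv2.COLOR_BGR2GRAY)
v,u=np.mgrid[160:230,145:290];q=np.c_[u.ravel(),v.ravel()];P=world(i,q,.028)[:,:2]
gg=g[160:230,145:290].ravel();l=np.array([L(x) for x in P])
br=(np.linalg.norm(l,axis=1)<.07)&(gg>130);print('disc centre', cv2.minEnclosingCircle(l[br].astype(np.float32)))
dk=(np.linalg.norm(l,axis=1)<.045)&(gg<90)
w=np.linalg.eigh(np.cov(l[dk].T))[1][:,1];print('slot deg',np.degrees(np.arctan2(w[1],w[0])),l[dk].mean(0))
th=np.radians(27);n=np.array([np.cos(np.radians(148)),np.sin(np.radians(148))]);pin=.042*np.array([np.cos(th),np.sin(th)])
nw=n[0]*X+n[1]*Y;print('push dir world',nw,np.degrees(np.arctan2(nw[1],nw[0])))
for b in (.035,.014):print('back',b,W(pin-b*n))
t=np.array([0,.042]);print('end',W(t-.014*n))
to([*W(pin-.035*n),.2])
E
```

```text
O [ 0.507152 -0.07812 ] post [-0.23668821  0.00466092] [-0.23799477 -0.00180564] pin [(array([0.03800859, 0.02220504]), np.float64(30.293945653146444)), (array([0.03625683, 0.01671924]), np.float64(24.756010325882958))]
scene [296, 136, 22, 30, 417] [0.4   0.276 0.1  ] [0.458 0.346 0.197]
scene [130, 148, 16, 16, 183] [ 0.391 -0.286  0.1  ] [ 0.443 -0.237  0.128]
side [345, 110, 17, 15, 194] [ 0.387 -0.287  0.1  ] [ 0.438 -0.236  0.123]
side [268, 233, 33, 46, 1056] [0.383 0.282 0.1  ] [0.451 0.344 0.191]
disc centre ((0.00481787882745266, 0.0030909664928913116), 0.05918768048286438)
slot deg 117.58043482580975 [0.00349978 0.00402728]
push dir world [0.56806034 0.82303573] 55.386511233676046
back 0.035 [ 0.50461197 -0.14518058]
back 0.014 [ 0.51654123 -0.12789683]
end [ 0.54115716 -0.0915577 ]
t 0.1 tcp [ 0.2002 -0.512   0.1841] mm in tool axes: [ -15.7 -230.8 -417.1] jaw(y) world deg -68.6 F [-1.  0. -0.]
```

```bash
python3 -m handwheel '[[[-3,-23,-42],-0.12,1],[[-6,-46,-84],-0.24,1],[[-9,-69,-126],-0.36,1],[[-12,-92,-168],-0.48,1],[[-15,-115,-208],-0.593,1]]' 20; python3 -c "
from h import *
to([.5046,-.1452,.16])"
```

```text
time_s: 0.6
ee_pos: [0.3529, -0.3274, 0.1992]
eef_rot: [-2.189, 1.569, 1.923]
force: [0.2, -0.6, 0.4]
grip_width: 0.0572
t 0.6 tcp [ 0.3529 -0.3274  0.1992] mm in tool axes: [  39.3   22.3 -236. ] jaw(y) world deg -34.4 F [ 0.2 -0.6  0.4]
```

```bash
python3 -m handwheel '[[[0,5,-47],0,1],[[0,9,-94],0,1],[[5,14,-141],0,1],[[20,18,-189],0,1],[[39,22,-236],0,1]]'; python3 -c "
from h import *
to([.5046,-.1452,.054])
i=camera_info('wrist');p,d=camera('wrist');cv2.imwrite('pics/w1.png',p)"
```

```text
time_s: 1.1
ee_pos: [0.5048, -0.1442, 0.1607]
eef_rot: [3.016, 1.57, 0.845]
force: [0.3, -0.0, 1.0]
grip_width: 0.0177
t 1.1 tcp [ 0.5048 -0.1442  0.1607] mm in tool axes: [106.7   0.4   1.1] jaw(y) world deg -34.4 F [ 0.3 -0.   1. ]
```

View pics/w1.png

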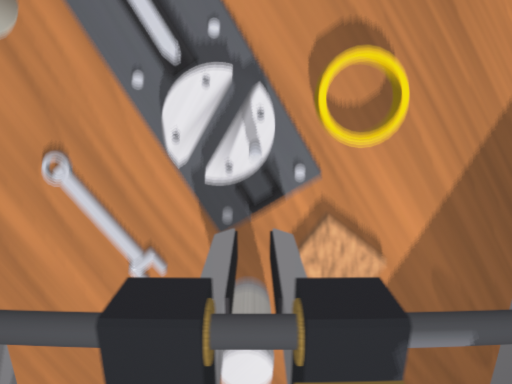

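The wrist view shows the pin on the disc near (252,130), ahead of the closing fingertips at (255,240). The end stop lies between them, and the spray can is well behind the fingers at (248,330). The descent is clear.

```bash
python3 -m handwheel '[[[25,0,0],0,1],[[55,0,0],0,1],[[85,0,0],0,1],[[106,0,0],0,1],[[106,0,0],0,1]]'; python3 -c "
from h import *
to([*W([0,.042]),.054]); o,M=tool();print(L(o['ee_pos']))
i=camera_info('side');p,d=camera('side');cv2.imwrite('pics/s2.png',cv2.resize(p[110:240,220:390],None,fx=4,fy=4,interpolation=cv2.INTER_CUBIC))"
```

```text
time_s: 1.65
ee_pos: [0.5044, -0.1384, 0.0484]
eef_rot: [-1.562, 1.561, 2.554]
force: [0.7, 0.6, 0.9]
grip_width: 0.0004
t 1.65 tcp [ 0.5044 -0.1384  0.0484] mm in tool axes: [ -5.6   4.1 -73.5] jaw(y) world deg -34.2 F [0.7 0.6 0.9]
[ 6.03935576e-02 -3.82109061e-05]
```

View pics/s2.png

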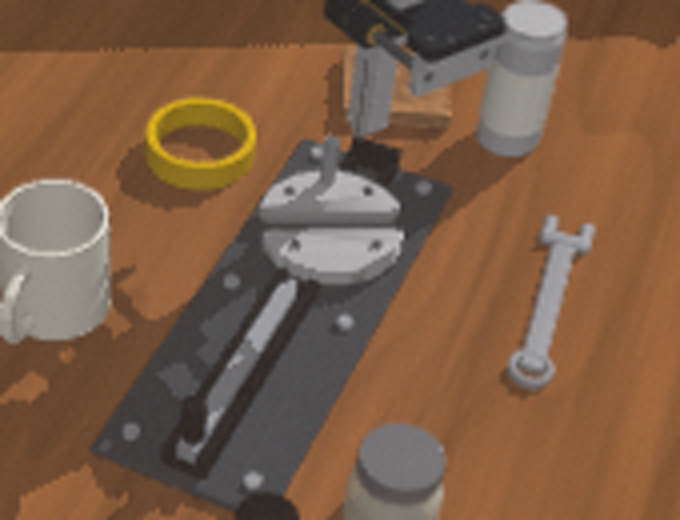

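Clear of everything, with the fingertip 2 mm over the end stop. I'll raise 6 mm, then push along the tool's −z, stopping a little short.

```bash
python3 -m handwheel '[[[-6,3,0],0,1],[[-6,6,-10],0,1],[[-6,6,-20],0,1],[[-6,6,-31],0,1],[[-6,6,-42],0,1]]'; python3 -c "
from h import *
to([*W([0,.042]),.054])"
```

```text
time_s: 2.2
ee_pos: [0.5346, -0.1064, 0.0565]
eef_rot: [-1.68, 1.564, 2.436]
force: [-0.3, -0.1, 0.2]
grip_width: 0.0004
t 2.2 tcp [ 0.5346 -0.1064  0.0565] mm in tool axes: [  2.5  -2.8 -29.9] jaw(y) world deg -34.2 F [-0.3 -0.1  0.2]
```

```bash
python3 -c "
from h import *
p,d=camera('side');cv2.imwrite('pics/s3.png',cv2.resize(p[110:210,260:370],None,fx=5,fy=5,interpolation=cv2.INTER_CUBIC));to([*W([0,.042]),.054])"
```

```text
t 2.25 tcp [ 0.5352 -0.1054  0.0565] mm in tool axes: [  2.5  -2.7 -28.8] jaw(y) world deg -34.1 F [0.2 1.3 0.7]
```

View pics/s3.png

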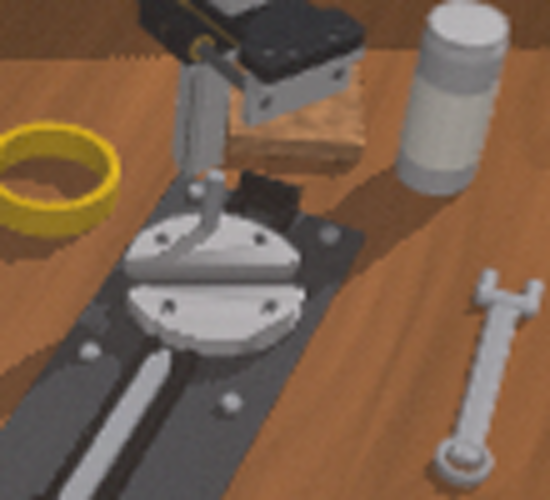

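The disc has not turned, and the finger appears behind the pin at crop pixel (197,165). I'll check where the TCP should project.

```bash
python3 -c "
from h import *
o,M=tool();i=camera_info('side')
for z in (.014,.0):
  q=proj(i,o['ee_pos']+M[:,0]*z)[0];print('tip/tcp crop px',(q-[260,110])*5)
print('pin top crop',(proj(i,[.5249,-.1161,.07])[0]-[260,110])*5, 'O',(proj(i,[*O,.028])[0]-[260,110])*5)
p,d=camera('side')
print('depth at finger',[(wdepth(i,[[u,v]],[d[v,u]])[0].round(3)) for u,v in ((299,140),(299,136),(300,130),(303,147),(303,150))])
j=camera_info('scene');p2,d2=camera('scene')
print(proj(j,[o['ee_pos']])[0])
cv2.imwrite('pics/s4.png',np.hstack([cv2.resize(p2[150:230,140:240],None,fx=4,fy=4),cv2.resize(p[110:190,260:360],None,fx=4,fy=4)]))
print(o['qpos'])
to(O.tolist()+[.05])
"
```

```text
tip/tcp crop px [183.65293327 212.68096004]
tip/tcp crop px [185.53500254 195.00887676]
pin top crop [209.72557713 171.9432429 ] O [209.81622745 270.67096621]
depth at finger [array([ 0.53 , -0.095,  0.101]), array([ 0.53 , -0.093,  0.117]), array([ 0.53 , -0.094,  0.138]), array([ 0.52 , -0.113,  0.064]), array([ 0.519, -0.116,  0.05 ])]
[182.92764273 193.20437268]
[-0.26322221  0.43341579  1.65829943  0.00362183  1.05582279  0.33096856]
t 2.35 tcp [ 0.5343 -0.1067  0.0562] mm in tool axes: [  6.5 -38.4  -8.4] jaw(y) world deg -34.1 F [-0.6 -0.6 -0.1]
```

View pics/s4.png

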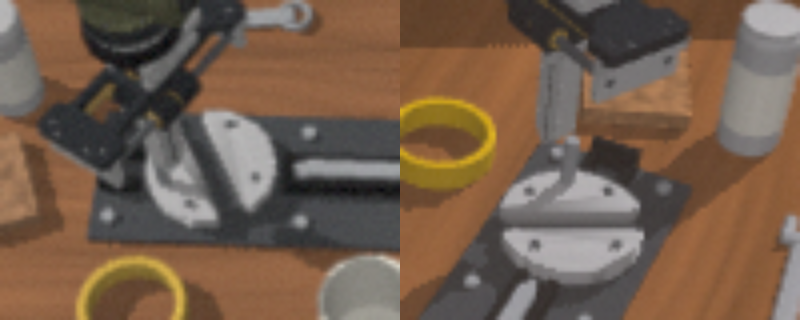

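The pictures show the fingertips roughly 35 mm higher than the TCP would imply. I'll measure the finger's lower end by depth before going on.

```bash
python3 -c "
from h import *
o,M=tool()
for n in ('side','scene'):
  i=camera_info(n);p,d=camera(n);v,u=np.mgrid[0:384,0:512]
  Q=wdepth(i,np.c_[u.ravel(),v.ravel()],d.ravel());T=(Q-o['ee_pos'])@M
  m=(d.ravel()>0)&(abs(T[:,1])<.1)&(abs(T[:,2])<.05)&(T[:,0]<.03)&(T[:,0]>-.16)&(Q[:,2]>.035)
  for a in np.arange(-.16,.02,.01):
    k=m&(T[:,0]>=a)&(T[:,0]<a+.01)
    if k.sum()>2: print(n,a.round(3),k.sum(),'y',T[k,1].min().round(3),T[k,1].max().round(3),'z',T[k,2].min().round(3),T[k,2].max().round(3))
W_=np.array(camera_info('wrist')['extrinsics']);print('wristcam in tool',((W_[:3,3]-o['ee_pos'])@M).round(3))
"
```

```text
side -0.16 365 y -0.091 0.088 z -0.034 0.034
side -0.15 141 y -0.089 0.085 z -0.035 0.035
side -0.14 196 y -0.084 0.08 z -0.035 0.031
side -0.13 131 y -0.082 0.079 z -0.034 0.033
side -0.12 26 y -0.082 0.077 z -0.033 0.028
side -0.11 9 y -0.014 -0.005 z -0.01 0.009
side -0.1 22 y -0.015 0.008 z -0.01 0.007
side -0.09 28 y -0.016 0.01 z -0.011 0.007
side -0.08 32 y -0.015 0.011 z -0.01 0.01
side -0.07 28 y -0.014 0.009 z -0.01 0.011
side -0.06 29 y -0.014 0.011 z -0.011 0.01
side -0.05 27 y -0.015 0.008 z -0.01 0.01
side -0.04 26 y -0.014 0.009 z -0.01 0.011
side -0.03 10 y -0.012 0.012 z -0.011 0.004
side -0.02 10 y -0.008 0.002 z 0.01 0.02
side -0.01 9 y -0.008 -0.002 z 0.01 0.019
side 0.0 11 y -0.009 -0.0 z 0.009 0.019
side 0.01 10 y -0.009 0.001 z 0.008 0.017
scene -0.16 188 y -0.09 0.09 z -0.037 0.034
scene -0.15 113 y -0.086 0.088 z -0.036 0.034
scene -0.14 122 y -0.076 0.086 z -0.035 0.018
scene -0.13 48 y -0.075 0.082 z -0.035 0.026
scene -0.12 9 y -0.081 0.081 z -0.032 0.035
scene -0.09 7 y -0.005 0.014 z -0.012 0.01
scene -0.08 10 y -0.007 0.013 z -0.011 0.003
scene -0.07 19 y -0.012 0.015 z -0.012 0.005
scene -0.06 13 y -0.01 0.015 z -0.012 0.006
scene -0.05 15 y -0.011 0.013 z -0.011 0.006
scene -0.04 16 y -0.01 0.013 z -0.012 0.01
scene -0.03 5 y -0.008 0.011 z -0.009 -0.008
scene -0.01 3 y 0.003 0.004 z 0.01 0.017
scene 0.0 5 y 0.001 0.004 z 0.007 0.018
scene 0.01 3 y 0.0 0.004 z 0.009 0.015
wristcam in tool [-0.2   -0.    -0.074]
```

The whole gripper stands about 39 mm higher along the tool axis than the reported TCP implies. The fingers end at −25 mm instead of +14, and the body begins at −122 instead of −83. The two cameras agree, and the lateral position is centred. So the finger passed over the pin. I'll back off and go 38 mm lower, putting the real tip at about z 0.043.

```bash
python3 -m handwheel '[[[0,0,15],0,1],[[0,0,30],0,1],[[0,0,42],0,1],[[5,0,43],0,1],[[10,0,43],0,1]]'; python3 -m handwheel '[[[8,0,0],0,1],[[16,0,0],0,1],[[24,0,0],0,1],[[28,0,0],0,1],[[28,0,0],0,1]]';  python3 -c "
from h import *
to([*W([0,.042]),.018])
o,M=tool();i=camera_info('side');p,d=camera('side');v,u=np.mgrid[0:384,0:512]
Q=wdepth(i,np.c_[u.ravel(),v.ravel()],d.ravel());T=(Q-o['ee_pos'])@M
m=(d.ravel()>0)&(abs(T[:,1])<.02)&(abs(T[:,2])<.015)&(T[:,0]>-.1)&(Q[:,2]>.034);print('lowest finger z',np.sort(Q[m,2])[:4])
"
```

```text
time_s: 2.95
ee_pos: [0.5094, -0.1435, 0.0459]
eef_rot: [-1.656, 1.564, 2.458]
force: [0.3, 0.0, -0.3]
grip_width: 0.0006
time_s: 3.45
ee_pos: [0.509, -0.1432, 0.0172]
eef_rot: [-1.609, 1.563, 2.506]
force: [0.1, 0.5, -0.3]
grip_width: 0.0003
t 3.45 tcp [ 0.509  -0.1432  0.0172] mm in tool axes: [ -0.8  -2.4 -74.8] jaw(y) world deg -34.3 F [ 0.1  0.5 -0.3]
lowest finger z [0.03785974 0.0383755  0.03890401 0.03949403]
```

```bash
python3 -m handwheel '[[[0,0,-8],0,1],[[0,0,-16],0,1],[[0,0,-22],0,1],[[0,0,-28],0,1],[[0,0,-34],0,1]]'; python3 -m handwheel '[[[0,0,-6],0,1],[[0,0,-12],0,1],[[0,0,-18],0,1],[[0,0,-18],0,1],[[0,0,-18],0,1]]';  cat > slot.py <<'E'
from h import *
i=camera_info('side');p,d=camera('side');g=cv2.cvtColor(p,cv2.COLOR_BGR2GRAY)
v,u=np.mgrid[130:220,250:350];q=np.c_[u.ravel(),v.ravel()]
P=world(i,q,.028)[:,:2];l=(P-O)@np.c_[X,Y];Q=wdepth(i,q,d[130:220,250:350].ravel())
r=np.linalg.norm(l,axis=1);lo=(r<.05)&(abs(Q[:,2]-.014)<.006)
hi=(abs(Q[:,2]-.028)<.005);lh=(Q[:,:2]-O)@np.c_[X,Y]
lq=(Q[:,:2]-O)@np.c_[X,Y];k=(abs(Q[:,2]-.013)<.006)&(np.linalg.norm(lq,axis=1)<.05)
w=np.linalg.eigh(np.cov(lq[k].T))[1][:,1];print('slot floor deg',k.sum(),np.degrees(np.arctan2(w[1],w[0]))%180,lq[k].mean(0).round(4))
k=(Q[:,2]>.045)&(Q[:,2]<.068)&(np.linalg.norm(lq,axis=1)<.06);print('pin/finger pts',k.sum(),lq[k].mean(0).round(4))
n=get_obs()['time_s'];cv2.imwrite(f'pics/slot{n:.1f}.png',cv2.resize(p[110:220,240:370],None,fx=5,fy=5,interpolation=cv2.INTER_CUBIC))
to([*W([0,.042]),.018])
E
python3 slot.py; ls pics
```

```text
time_s: 4.0
ee_pos: [0.5294, -0.1155, 0.0183]
eef_rot: [-1.58, 1.566, 2.534]
force: [0.6, -6.0, 0.3]
grip_width: 0.0004
time_s: 4.5
ee_pos: [0.5399, -0.1002, 0.0185]
eef_rot: [-1.681, 1.566, 2.434]
force: [0.5, -0.7, 0.0]
grip_width: 0.0007
slot floor deg 150 173.60936678362106 [-0.0032  0.0045]
pin/finger pts 65 [0.0097 0.0311]
t 4.55 tcp [ 0.5398 -0.1004  0.0185] mm in tool axes: [  0.5  -3.8 -22.1] jaw(y) world deg -34.2 F [-0.1 -0.1 -0.7]
c1.png
s2.png
s3.png
s4.png
scene0.png
side0.png
slot4.5.png
w1.png
```

View pics/slot4.5.png

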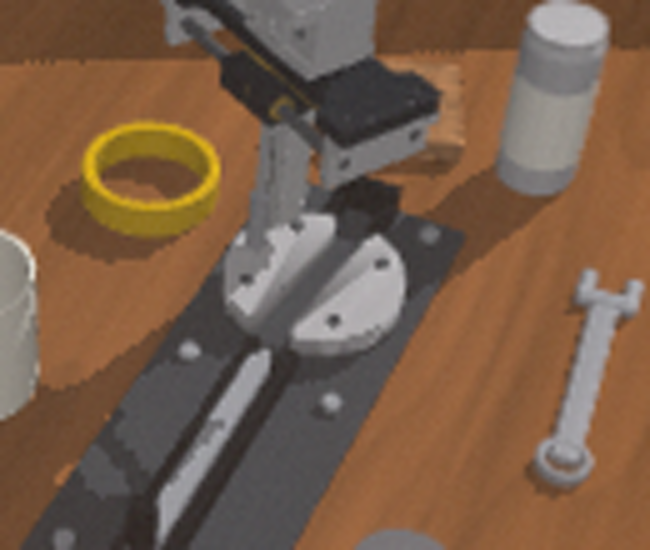

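The disc has turned and the slot is nearly in line. Its edges run (338,222)→(262,330) and (375,243)→(293,345) in the crop. I'll turn these edges into angles.

```bash
python3 - <<'E'
from h import *
i=camera_info('side')
for a,b in (((338,222),(262,330)),((375,243),(293,345)),((255,350),(165,500)),((272,352),(185,500))):
    w=world(i,np.array([a,b])/5+[240,110],.028);e=w[0]-w[1];l=np.array([e[:2]@X,e[:2]@Y]);print(np.degrees(np.arctan2(l[1],l[0])),L(w[0]),L(w[1]))
# edges by gradient: bright (disc top) boundary lines via Hough
p=cv2.imread('pics/slot4.5.png');g=cv2.cvtColor(p,cv2.COLOR_BGR2GRAY)
s=cv2.createLineSegmentDetector().detect(g[200:360,220:410])[0][:,0]
for t in s:
    t=t+[220,200,220,200]
    if np.hypot(t[2]-t[0],t[3]-t[1])>35:
        w=world(i,t.reshape(2,2)/5+[240,110],.028);e=w[0]-w[1];print(t.round(),'deg',round(np.degrees(np.arctan2(e[:2]@Y,e[:2]@X))%180,1),L(w[0]).round(3))
E
```

```text
-2.2078551683996004 [0.04935827 0.00127795] [-0.06017932  0.005501  ]
-5.845968700528008 [ 0.04163703 -0.02605455] [-0.06330215 -0.01531015]
0.9813157138939316 [-0.07716433  0.00260092] [-0.20288387  0.00044749]
1.0560119282171396 [-0.07415001 -0.00674641] [-0.19798898 -0.00902913]
[400. 312. 406. 269.] deg 14.9 [-0.009 -0.061]
[409. 270. 381. 234.] deg 48.5 [ 0.028 -0.053]
[365. 241. 321. 290.] deg 171.6 [ 0.04 -0.02]
[325. 356. 376. 345.] deg 134.4 [-0.064 -0.035]
[296. 339. 347. 339.] deg 116.9 [-0.058 -0.015]
[329. 298. 297. 323.] deg 162.6 [-0.017 -0.019]
[249. 318. 277. 270.] deg 1.6 [-0.055  0.016]
[225. 254. 224. 296.] deg 22.7 [-0.01   0.051]
[298. 272. 333. 236.] deg 170.2 [-0.004  0.006]
[368. 269. 329. 299.] deg 162.6 [ 0.018 -0.031]
```

About 8–9° remain by vision and 6–8 mm by geometry. I'll push 6 mm more.

```bash
python3 -m handwheel '[[[0,0,-2],0,1],[[0,0,-4],0,1],[[0,0,-6],0,1],[[0,0,-6],0,1],[[0,0,-6],0,1]]'; python3 -m handwheel '[[[0,0,5],0,1],[[0,0,15],0,1],[[0,0,25],0,1],[[0,0,30],0,1],[[0,0,30],0,1]]'; python3 -m handwheel '[[[-30,0,0],0,1],[[-75,0,0],0,1],[[-100,0,0],0,1],[[-100,0,0],0,1],[[-100,0,0],0,1]]'; python3 slot.py; ls -t pics | head -1
```

```text
time_s: 5.05
ee_pos: [0.5427, -0.0954, 0.0183]
eef_rot: [-1.531, 1.565, 2.584]
force: [-4.1, -2.3, -0.7]
grip_width: 0.0006
time_s: 5.55
ee_pos: [0.5255, -0.121, 0.0184]
eef_rot: [-1.556, 1.565, 2.557]
force: [-0.4, 0.0, -0.1]
grip_width: 0.0003
time_s: 6.05
ee_pos: [0.5259, -0.1212, 0.1183]
eef_rot: [-1.591, 1.566, 2.523]
force: [-0.6, -0.3, -0.4]
grip_width: 0.0002
slot floor deg 157 0.9964272103106282 [-0.0038  0.0023]
pin/finger pts 24 [-0.0014  0.0394]
t 6.1 tcp [ 0.5255 -0.1211  0.1175] mm in tool axes: [ 99.5  -3.  -47.3] jaw(y) world deg -34.3 F [ 0.6 -0.3 -1.9]
slot6.1.png
```

By depth the slot is now about 1° off line, with the pin near lock (0, 40 mm). I'll cross-check with the scene camera and compute the move behind the post.

```bash
python3 - <<'E'
from h import *
i=camera_info('scene');p,d=camera('scene');v,u=np.mgrid[150:230,140:290];q=np.c_[u.ravel(),v.ravel()]
Q=wdepth(i,q,d[150:230,140:290].ravel());lq=(Q[:,:2]-O)@np.c_[X,Y]
k=(Q[:,2]>.04)&(Q[:,2]<.075)
for nm,c in (('pin',[0,.042]),('post',[-.237,0])):
    s=k&(np.linalg.norm(lq-c,axis=1)<.02);print(nm,s.sum(),lq[s].mean(0).round(4))
k=(abs(Q[:,2]-.013)<.006)&(np.linalg.norm(lq,axis=1)<.05)
w=np.linalg.eigh(np.cov(lq[k].T))[1][:,1];print('slot',k.sum(),np.degrees(np.arctan2(w[1],w[0])),lq[k].mean(0))
to([*W([-.277,0]),.118])
E
```

```text
pin 26 [-0.      0.0454]
post 33 [-0.2368  0.0048]
slot 108 -178.76284553112507 [-1.19300973e-05 -5.61583411e-03]
t 6.15 tcp [ 0.5253 -0.1211  0.1171] mm in tool axes: [   0.3 -184.8 -261. ] jaw(y) world deg -34.3 F [-0.8  0.2 -1.1]
```

View pics/slot6.1.png

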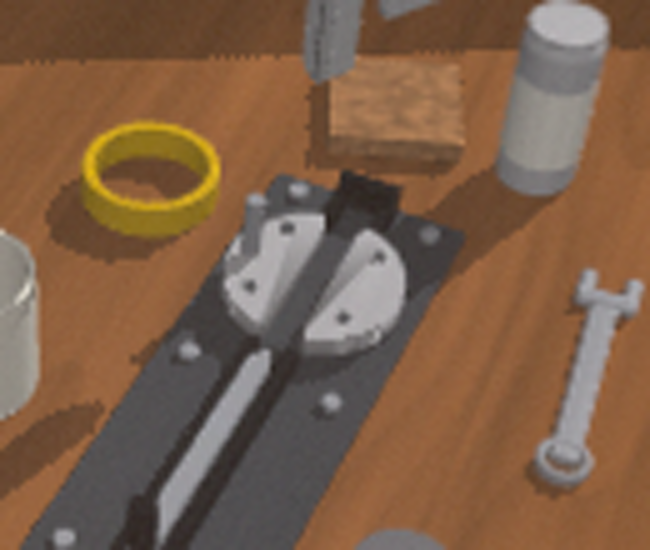

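Both cameras give the slot about 1° off line, and in the picture it runs from the bar at (265,350) to the keeper at (360,215). Now the move behind the post: 320 mm in 10 rows, with the spin.

```bash
python3 -m handwheel '[[[0,-20,-28],-0.12,1],[[0,-40,-56],-0.24,1],[[0,-60,-84],-0.36,1],[[0,-80,-112],-0.48,1],[[0,-100,-140],-0.555,1]]'; python3 -c "
from h import *
to([*W([-.277,0]),.118])"
```

```text
time_s: 6.65
ee_pos: [0.5209, 0.0523, 0.1165]
eef_rot: [-1.925, 1.562, 2.748]
force: [1.1, 0.9, 0.2]
grip_width: 0.0005
t 6.65 tcp [0.5209 0.0523 0.1165] mm in tool axes: [  -1.    -6.9 -146.2] jaw(y) world deg -2.2 F [1.1 0.9 0.2]
```

```bash
python3 -m handwheel '[[[0,-2,-40],0,1],[[0,-4,-80],0,1],[[0,-6,-120],0,1],[[0,-7,-146],0,1],[[0,-7,-146],0,1]]'; python3 -m handwheel '[[[20,0,0],0,1],[[45,0,0],0,1],[[70,0,0],0,1],[[90,0,0],0,1],[[90,0,0],0,1]]'; python3 -c "
from h import *
o,M=tool();print('L',L(o['ee_pos']))
to([*W([-.277,0]),.018])
i=camera_info('side');p,d=camera('side');v,u=np.mgrid[0:384,0:512]
Q=wdepth(i,np.c_[u.ravel(),v.ravel()],d.ravel());T=(Q-o['ee_pos'])@M
m=(d.ravel()>0)&(abs(T[:,1])<.02)&(abs(T[:,2])<.015)&(T[:,0]>-.1)&(Q[:,2]>.03);print('lowest finger z',np.sort(Q[m,2])[:4])
cv2.imwrite('pics/s5.png',cv2.resize(p[110:260,220:370],None,fx=4,fy=4,interpolation=cv2.INTER_CUBIC))
"
```

```text
time_s: 7.15
ee_pos: [0.5188, 0.2009, 0.1155]
eef_rot: [-1.823, 1.56, 2.853]
force: [0.1, -0.1, 0.3]
grip_width: 0.0001
time_s: 7.65
ee_pos: [0.5159, 0.1998, 0.0223]
eef_rot: [-1.613, 1.554, 3.062]
force: [0.3, -0.4, 0.2]
grip_width: 0.0007
L [-0.27801162 -0.0038962 ]
t 7.65 tcp [0.5159 0.1998 0.0223] mm in tool axes: [4.2 4.  1. ] jaw(y) world deg -2.1 F [ 0.3 -0.4  0.2]
lowest finger z [0.04267958 0.04311676 0.04483467 0.04550119]
```

View pics/s5.png

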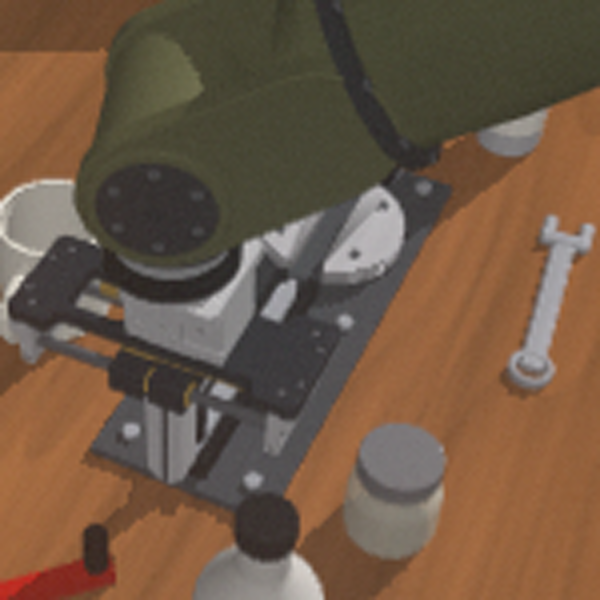

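The finger stands behind the post in line with the guide, and the mug, jar and bottle are clear of it. Now to push in short steps.

```bash
python3 -m handwheel '[[[4,4,10],0,1],[[4,4,18],0,1],[[4,4,26],0,1],[[4,4,34],0,1],[[4,4,42],0,1]]'; python3 -m handwheel '[[[0,0,8],0,1],[[0,0,16],0,1],[[0,0,24],0,1],[[0,0,32],0,1],[[0,0,40],0,1]]';python3 -c "
from h import *
o,M=tool();print('L',L(o['ee_pos']),o['force'])
to([*W([-.095,0]),.018])"
```

```text
time_s: 8.2
ee_pos: [0.5196, 0.1575, 0.0206]
eef_rot: [-1.734, 1.558, 2.942]
force: [0.0, 3.0, 2.1]
grip_width: 0.0003
time_s: 8.7
ee_pos: [0.5182, 0.117, 0.0207]
eef_rot: [-1.751, 1.558, 2.925]
force: [0.8, 2.9, 1.9]
grip_width: 0.0006
L [-0.19539971  0.00216377] [0.83876034 2.93663594 1.91672618]
t 8.7 tcp [0.5182 0.117  0.0207] mm in tool axes: [  2.5  -3.  100.4] jaw(y) world deg -2.1 F [0.8 2.9 1.9]
```

```bash
python3 -m handwheel '[[[0,-1,8],0,1],[[0,-2,16],0,1],[[0,-2,24],0,1],[[0,-3,32],0,1],[[0,-3,40],0,1]]'; python3 -m handwheel '[[[0,0,8],0,1],[[0,0,16],0,1],[[0,0,24],0,1],[[0,0,32],0,1],[[0,0,40],0,1]]';python3 -c "
from h import *
o,M=tool();print('L',L(o['ee_pos']),o['force'])
to([*W([-.095,0]),.018])"
```

```text
time_s: 9.2
ee_pos: [0.5136, 0.0764, 0.0206]
eef_rot: [-1.748, 1.558, 2.927]
force: [1.8, 3.1, 1.9]
grip_width: 0.0002
time_s: 9.7
ee_pos: [0.5119, 0.0357, 0.0203]
eef_rot: [-1.727, 1.557, 2.948]
force: [0.4, 0.6, -1.1]
grip_width: 0.0003
L [-0.11389135 -0.00045927] [ 0.38020002  0.63269931 -1.07950429]
t 9.7 tcp [0.5119 0.0357 0.0203] mm in tool axes: [ 2.2  0.3 18.9] jaw(y) world deg -2.1 F [ 0.4  0.6 -1.1]
```

```bash
python3 -m handwheel '[[[0,0,4],0,1],[[0,0,8],0,1],[[0,0,11],0,1],[[0,0,14],0,1],[[0,0,14],0,1]]'; python3 -m handwheel '[[[0,0,2],0,1],[[0,0,4],0,1],[[0,0,6],0,1],[[0,0,7],0,1],[[0,0,7],0,1]]';python3 -c "
from h import *
to([*W([-.095,0]),.018])"
```

```text
time_s: 10.2
ee_pos: [0.5114, 0.0214, 0.0202]
eef_rot: [-1.716, 1.557, 2.96]
force: [-0.1, 0.3, 0.1]
grip_width: 0.0008
time_s: 10.7
ee_pos: [0.5111, 0.0143, 0.0202]
eef_rot: [-1.712, 1.557, 2.964]
force: [-0.5, 0.1, -0.7]
grip_width: 0.0007
t 10.7 tcp [0.5111 0.0143 0.0202] mm in tool axes: [ 2.2  0.3 -2.5] jaw(y) world deg -2.1 F [-0.5  0.1 -0.7]
```

```bash
python3 -m handwheel '[[[0,0,1],0,1],[[0,0,2],0,1],[[0,0,3],0,1],[[0,0,4],0,1],[[0,0,4],0,1]]';python3 -c "
from h import *
p,d=camera('side');cv2.imwrite('pics/s6.png',cv2.resize(p[110:260,220:370],None,fx=4,fy=4,interpolation=cv2.INTER_CUBIC))
to([*W([-.095,0]),.018])"
```

```text
time_s: 11.2
ee_pos: [0.5114, 0.0133, 0.0206]
eef_rot: [-2.059, 1.557, 2.616]
force: [-0.0, 26.3, 3.0]
grip_width: 0.0003
t 11.25 tcp [0.5113 0.0133 0.0206] mm in tool axes: [ 2.6  0.  -3.5] jaw(y) world deg -2.1 F [ 1.2 26.7  3.6]
```

The force rose to 26 N with no further motion, so the bar is home against the stop where geometry predicted. I'll back off, rise and check.

```bash
python3 -m handwheel '[[[0,0,-6],0,1],[[0,0,-15],0,1],[[0,0,-25],0,1],[[0,0,-30],0,1],[[0,0,-30],0,1]]'; python3 -m handwheel '[[[-30,0,0],0,1],[[-75,0,0],0,1],[[-115,0,0],0,1],[[-120,0,0],0,1],[[-120,0,0],0,1]]'; python3 -m handwheel '[[[0,0,-40],0,1],[[0,0,-80],0,1],[[0,0,-120],0,1],[[0,0,-130],0,1],[[0,0,-130],0,1]]'; python3 - <<'E'
from h import *
to([0.5,0.2,.14])
ims=[]
for n,(a,b,c,e) in (('scene',(150,230,140,290)),('side',(110,260,220,370))):
    i=camera_info(n);p,d=camera(n);v,u=np.mgrid[a:b,c:e];Q=wdepth(i,np.c_[u.ravel(),v.ravel()],d[a:b,c:e].ravel());l=(Q[:,:2]-O)@np.c_[X,Y]
    for nm,q in (('pin',[0,.042]),('post',[-.077,0])):
        s=(Q[:,2]>.035)&(Q[:,2]<.08)&(np.linalg.norm(l-q,axis=1)<.025);print(n,nm,s.sum(),l[s].mean(0).round(4) if s.any() else '')
    ims.append(cv2.resize(p[a:b,c:e],(400,int(400*(b-a)/(e-c))),interpolation=cv2.INTER_CUBIC))
cv2.imwrite('pics/end.png',np.vstack(ims))
E
```

```text
time_s: 11.75
ee_pos: [0.5124, 0.0438, 0.0208]
eef_rot: [-2.039, 1.557, 2.637]
force: [0.1, -0.5, 0.3]
grip_width: 0.001
time_s: 12.25
ee_pos: [0.5143, 0.0428, 0.1415]
eef_rot: [-2.108, 1.559, 2.568]
force: [0.4, -0.2, -0.3]
grip_width: 0.0007
time_s: 12.75
ee_pos: [0.5183, 0.1734, 0.1407]
eef_rot: [-1.975, 1.557, 2.703]
force: [0.6, -0.2, 0.4]
grip_width: 0.0003
t 12.75 tcp [0.5183 0.1734 0.1407] mm in tool axes: [  1.1 -19.2 -26. ] jaw(y) world deg -2.0 F [ 0.6 -0.2  0.4]
scene pin 28 [-0.0002  0.0459]
scene post 34 [-0.0764  0.0046]
side pin 1 [-0.003  0.042]
side post 41 [-0.0795 -0.0012]
```

View pics/end.png

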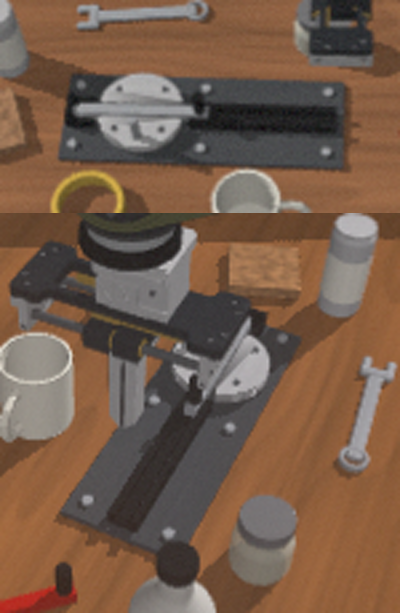

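The bar runs through the slot into the keeper, from (205,110) to (75,110) in the scene crop. The post is at lock x −76 to −80 mm against a nominal −77. The bystanders I can see stand in place and the robot is clear, so I'm handing in.

```bash
python3 -c "
from station import *
print(hand_in())"
```

```text
the job is handed in; nothing more can be done
None
```

The shaft is locked and the job is handed in. I pushed the disc round by its pin to about joint angle pi. Then I pushed the bar by its post through the slot until it met the end stop, where the force rose to 26 N with no further motion. The run used about 13 of the 58 s.

**Last checks**
- **Bar:** the two cameras put the post at lock x −76 and −80 mm (home is −77), so the nose is at about 85–89 mm, against the 80 mm needed.
- **Slot:** it measured about 1° off line in both cameras before the bar went in, and the bar now lies through it.
- **Bystanders:** by eye, those in view stand where they were. I did not measure their positions again.
- **Robot:** it is clear of everything.

**Failures and disagreements**
- **First push missed:** it passed over the pin without touching it, because the real gripper sits about 39 mm higher than the reported TCP. I measured this by depth in both cameras and corrected for it.
- **Camera offset:** the two cameras differ by about 5 mm across the bar, more than the 2 mm stated for the calibration. I used their average.
- **Side view of the pin:** in the last check the side camera gave only one point on the pin, so its final position rests on the scene camera.

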